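# Uncap the duct brush and hold its pole at full reach

## Robot

A 6-joint arm with a two-finger parallel gripper is mounted at the origin on the work surface. World frame = base frame: x ahead of the robot, y to its left, z up, the work surface at z = 0. Lengths are in m, angles in rad, forces in N, time in s.
With the tool pointing down it reaches from about 0.275 to 0.75 m from the base axis. Payload 10.2 kg.
Tool frame: the origin (TCP) lies midway between the tips of the shut fingers; the grasp point (between the pads) lies 19 mm behind it (ctrl.hold_point_z is the distance from the TCP to the grasp point, in m); z points along the fingers, y is the line along which they close (so a half turn about z gives the same grasp; the last joint's range is limited). The gripper opens to 88 mm and grips with 3 to 60 N. Pads are 18 mm wide; open, the fingers measure 123 mm over their backs; the gripper's body (75 mm by 187 mm) begins 45 mm behind the grasp point.
Start: joints at [1.074, 0.313, 1.498, -0, 1.331, -0.223], TCP at [0.142, 0.505, 0.239] pointing down, gripper open.
Joint ranges: [-2.94, 2.94], [-0.97, 2.17], [0.19, 2.56], [-1.23, 4.37], [0.02, 3.11], [-2.88, 2.88]. Speed limits (rad/s): [2.39, 2.39, 3.01, 3.14, 3.14, 3.14].

## Interface

Orientations are given as a rotation vector (axis times angle).
In Python, from rig import ctrl, imaging, nets gives the robot as it stands.
- The arm moves only by the shell command python3 -m pendant 'ROWS' [FORCE]. ROWS is JSON, a list of rows, each an object of numbers: "dx", "dy", "dz": the shift along the tool's x, y, z in m; "rx", "ry", "rz": the turn, a rotation vector about the tool's x, y, z in degrees; "claw": the finger opening in m, from 0 to 0.0881. In form: [{"dx": .., "dy": .., "dz": .., "rx": .., "ry": .., "rz": .., "claw": ..}, ...]. A call has 1 to 12 rows; each row is the pose to reach, as a shift and turn from the pose commanded when the call began, along the tool's axes at that moment; what a row does not reach only later rows make up. A row lasts 1/10 s, in which the tool goes at most 50 mm and 8.59 degrees, less where a joint would pass 70% of its speed; a pose out of reach is approached as far as the arm can. A call with a gripper value outside its range is refused whole. The fingers move at their own pace and stop on an object; FORCE is the grip in N (left out, the last holds). Time passes only in rows, so rows that repeat a pose let the fingers close. It gives the time, the measured TCP pose, the force, the opening and the grip force at its end, in the units of the state.
- ctrl.get_obs(): the state, without advancing time (a new reading comes with each control period).
- imaging.grab_frame(name): name is "scene" or "side" or "wrist"; returns (picture, depth): 384x512x3 uint8, red, green, blue; 384x512 float32, m along the optical axis (not along the pixel's ray), 0 where there is no reading.
- imaging.camera_model(name): a dict with "vfov" (degrees; the focal length in pixels is half the picture's height over the tangent of half this angle, whatever the lens; pixels are square), "cx", "cy" (the principal point, pixels), "D" ([k1, k2, p1, p2, k3] as OpenCV has them; the pictures are not rectified), "xyz" and "attitude" of the camera in the world; the wrist camera has in their place "tool_from_camera" (4x4, takes a point from camera to tool coordinates, whose origin is the TCP and whose axes are the flange's). Camera axes: x right, y down, z forward; pixel columns grow to the right and rows downward; lengths in m; the calibration is good to about 2 mm. A picture is of the moment at which its call begins: read the wrist's pose just before it. camera_model takes no time and is no camera call.
- ctrl.hand_in(): hands the job in; it is judged then, once.
Trained networks look in the newest picture that a camera, given by its name, has taken for a name from the list of things; names that differ only in an ending like _2 or _b are one class to them, and where a whole thing is asked for, a point or a joint stands for the part that bears it (a point fixed in the world has none). Each returns a list of dicts, best first, with "confidence" (0 to 1); they miss things now and then, are a little off and sometimes report something else, mostly with a low value. They report only what shows in the picture. A call takes as long as a camera call. They do not tell look-alikes from the thing itself.
- nets.spot_in(camera, query): "extent" ([left, top, right, bottom] in pixels, round what is visible of it).
- nets.outline_of(camera, query): "region" (384x512 bool, what is visible of it) and "extent" ([left, top, right, bottom] in pixels, round what is visible of it).
- nets.mark_of(camera, query): "pixel" ([column, row] in pixels: a listed point, or the origin of a listed thing).
The state is a dict: "time_s": time; "qpos": joint angles; "qd": joint speeds; "joint_efforts": joint torques, N m; "eef_pos": TCP position; "tool_rot": TCP orientation; "force": force on the tool from outside, world axes, zero at the start; "ft_torque": the same for the moment, N m; "finger_gap": finger opening in m; "gripper_force": force on a finger pad.
Only numpy, scipy, OpenCV 4.12 (cv2) and the standard library are available. Lean on these libraries where they do the work, as an engineer would, in place of code of your own. Each camera call takes 0.05 s, during which the arm holds its last target. There are 200 camera calls.

## Task

The telescoping dryer-duct brush is clamped on the folding table: first pull the cap straight off its head and lay it in the open tray. Then pinch the grip block so that its side button is squeezed in, draw the pole out past the first stop to the second stop, and finish while still gripping the block with the button squeezed, holding the pole fully out against its return spring. Leave the bottle, jar and cup where they stand.

Things in the scene. Friction and masses are not known exactly. Their poses are not given: they have to be found in the camera images.
- cradle: Bench clamp fixed to the table, holding the level square sleeve (50 wide, 36 high) of the telescoping pole. Base plate 140 x 120 x 12 mm; tallest point 113 mm. Origin on the table, straight below the sleeve's mouth and the pole's axis, which is 85 mm up; local +x is the way the pole pulls out, z up. It fills local x = -140 to +6 mm.
- grip_block (a point): Centre of the grey grip block, on the pole's axis, 85 mm up; rides with the pole, 40 mm from the cradle's origin along its +x when in. 50 long (along the pole) x 30 wide x 26 high; axes as the cradle. A black button pad (26 long x 18 high) stands 7 mm proud of the middle of its +y side. 9 mm to the sleeve's 40 mm collar; a 14 mm neck leads on to the head.
- stage (a joint): How far the pole is drawn out, m: 0 in (start), first stop 0.050, second stop and hard end 0.100. A latch holds it at 0 (2 mm play) unless the button is in by over 4 mm; with the button released it catches at the first stop, not at the second. A spring pulls it in with 3 N (at 0) to 5 N (out); friction 1 N; damping 25 N per m/s.
- button (a joint): How far the button pad is pressed in towards the block, m: 0 out, 0.006 fully in. Spring, 3 N to start and 7 N fully in. Pinching the block across its sides with 20 N presses it fully; the pinch is then 31 mm wide (37 mm before).
- cap: White cap on the brush head, a box 66 long x 46 wide x 30 high, about 45 g, open at local -x (towards the clamp). Origin in the middle of its underside, axes as the cradle's; at the start its middle is 125 mm along the cradle's +x, underside 69 mm up. The head (60 x 34 x 22 mm) reaches 58 mm into it; a snap gives way at about 8 N of pull along +x.
- cap_center (a point): The centre of the cap, 15 mm above its underside.
- tray: Low open grey tray fixed to the table, 180 (x) x 160 (y) x 30 mm high, walls 4 mm, floor 4 to 5 mm thick; origin at the middle of its underside on the table, to one side of the clamp or the other.
- bottle: Bystander: blue bottle, 68 mm across, 190 mm high, standing on the other side from the tray; origin at its underside.
- jar: Bystander: white jar, 70 mm across, 85 mm high; origin at its underside.
- cup: Bystander: clear measuring cup, 70 mm across, 80 mm high; origin at its underside.
Mind the look-alikes: they are no part of the job. Several things have the shape of the cap; the one meant has the colours described above.

How it is judged:
On the way, in this order (a step that is already met when the one before it is completed fails the run):
1. the cap lies in the tray, let go, with the pole still pushed in (x of cap_center in the frame of tray between -0.075 and 0.075 m and y of cap_center in the frame of tray between -0.065 and 0.065 m and height (world z) of cap_center below 0.042 m and linear speed of cap below 0.05 m/s and contact force between each of the arm, the fingers and cap below 0.1 N and value of joint stage below 0.006 m), for 0.2 s.
2. button squeezed in and the pole drawn past the first stop by the fingers (value of joint stage above 0.06 m and value of joint button above 0.004 m and contact force between the fingers and stage above 2 N), for 0.1 s.
At the end, for the whole second after the job is handed in: Pole still, within 6 mm of the second stop (100 mm); fingers on it with over 2 N, button in by over 4 mm; cap at rest, let go, in the tray (centre within 75 x 65 mm of its middle, under 42 mm above the table); bottle, jar and cup moved under 30 mm (x of cap_center in the frame of tray between -0.075 and 0.075 m and y of cap_center in the frame of tray between -0.065 and 0.065 m and height (world z) of cap_center below 0.042 m and linear speed of cap below 0.05 m/s and contact force between each of the arm, the fingers and cap below 0.1 N and value of joint stage above 0.094 m and value of joint button above 0.004 m and contact force between the fingers and stage above 2 N and velocity of joint stage between -0.01 and 0.01 m/s); the arm keeps its last pose, push and grip.
It fails at once if the bottle is disturbed (moved by more than 30 mm) (distance of bottle from where it was at the start of the episode above 0.03 m).
It fails at once if the jar is disturbed (moved by more than 30 mm) (distance of jar from where it was at the start of the episode above 0.03 m).
It fails at once if the cup is disturbed (moved by more than 30 mm) (distance of cup from where it was at the start of the episode above 0.03 m).
It also fails if it takes over 59 s, if anything falls off the work surface, if the arm or the gripper's body presses on something with over 40 N, if the wrist force passes 120 N, or if a joint passes its speed limit or range.

## Working session

There is one attempt and no reset: what is moved stays moved. The work goes in short steps, Python scripts to look and compute and a shell command to move; the robot and the scene stay as the last step left them, time stands still between calls to the robot, and variables do not carry over. Pictures are saved under pics/ and viewed, at most 10 in all, crops included, and the job is handed in when it is done.

```bash
mkdir -p pics
cat > h.py <<'E'
import numpy as np, cv2
from rig import ctrl, imaging, nets
from scipy.spatial.transform import Rotation as R
def cam(n,obs=None):
    m=imaging.camera_model(n); f=192/np.tan(np.radians(m['vfov'])/2)
    K=np.array([[f,0,m['cx']],[0,f,m['cy']],[0,0,1]])
    if n=='wrist':
        o=obs or ctrl.get_obs(); T=np.eye(4); T[:3,:3]=R.from_rotvec(o['tool_rot']).as_matrix(); T[:3,3]=o['eef_pos']
        T=T@np.array(m['tool_from_camera'])
    else:
        T=np.eye(4); T[:3,3]=m['xyz']; a=np.array(m['attitude'])
        T[:3,:3]=a if a.shape==(3,3) else R.from_rotvec(a).as_matrix()
    return K,np.array(m['D'],float),T
def ray(c,px):
    K,D,T=c; p=cv2.undistortPoints(np.array(px,float).reshape(-1,1,2),K,D).reshape(-1,2)
    d=np.c_[p,np.ones(len(p))]@T[:3,:3].T
    return T[:3,3],d
def pts(c,px,dep):
    px=np.array(px).reshape(-1,2); o,d=ray(c,px)
    z=dep[px[:,1].astype(int),px[:,0].astype(int)]
    P=o+d*z[:,None]; return P[z>0]
def proj(c,P):
    K,D,T=c; Ti=np.linalg.inv(T)
    return cv2.projectPoints(np.array(P,float).reshape(-1,3),cv2.Rodrigues(Ti[:3,:3])[0],Ti[:3,3],K,D)[0].reshape(-1,2)
def save(n,im): cv2.imwrite(f'pics/{n}.png',im[...,::-1])
E
cat > a.py <<'E'
from h import *
np.set_printoptions(precision=3,suppress=True)
ims=[]
for n in ['scene','side']:
    im,d=imaging.grab_frame(n); c=cam(n); ims.append(im); print(n,c[2][:3,3])
    for q in ['cradle','grip_block','cap','cap_center','tray','bottle','jar','cup']:
        for r in nets.mark_of(n,q)[:4]: print(q,'mark',np.round(r['pixel']),round(r['confidence'],2))
        if q in('cap','tray','cradle','grip_block'):
          for r in nets.outline_of(n,q)[:4]:
            ys,xs=np.nonzero(r['region']); 
            if len(xs)==0: continue
            P=pts(c,np.c_[xs,ys],d); print(q,'ext',np.round(r['extent']),round(r['confidence'],2),'med',np.median(P,0),'p5',np.percentile(P,3,0),'p95',np.percentile(P,97,0),im[r['region']].mean(0))
v=np.vstack(ims); save('both',cv2.resize(v,(400,600)))
save('scene',ims[0]); save('side',ims[1])
E
python3 a.py
```

```text
scene [1.526 0.326 0.962]
cradle mark [251. 192.] 0.78
cradle ext [206. 149. 277. 203.] 0.6 med [ 0.548 -0.113  0.072] p5 [ 0.5   -0.197  0.007] p95 [ 0.587 -0.006  0.11 ] [65.142 64.759 61.679]
cradle ext [252. 170. 279. 184.] 0.26 med [ 0.551 -0.021  0.096] p5 [ 0.479 -0.051  0.004] p95 [0.559 0.015 0.103] [70.181 67.987 64.305]
grip_block mark [262. 173.] 0.81
grip_block ext [248. 165. 276. 184.] 0.47 med [ 0.55  -0.021  0.096] p5 [ 0.521 -0.058  0.074] p95 [0.559 0.015 0.103] [69.901 67.677 64.147]
cap mark [300. 224.] 0.83
cap mark [298. 183.] 0.62
cap mark [286. 187.] 0.6
cap mark [324. 208.] 0.57
cap ext [318. 193. 334. 214.] 0.64 med [0.526 0.182 0.031] p5 [0.463 0.151 0.002] p95 [0.555 0.212 0.036] [144.792 122.873  51.262]
cap ext [286. 209. 316. 234.] 0.63 med [0.636 0.133 0.031] p5 [0.594 0.102 0.002] p95 [0.661 0.16  0.035] [136.398  79.578  89.831]
cap ext [273. 174. 302. 194.] 0.62 med [0.566 0.061 0.099] p5 [0.529 0.027 0.069] p95 [0.58  0.093 0.105] [121.338 120.212 108.821]
cap ext [294. 172. 310. 193.] 0.52 med [0.456 0.088 0.032] p5 [0.424 0.06  0.008] p95 [0.488 
[... 1400 characters left out ...]
145 0.004] p95 [0.551 0.201 0.035] [158.884 135.682  33.658]
cap ext [232. 176. 246. 190.] 0.69 med [0.548 0.053 0.1  ] p5 [0.526 0.024 0.071] p95 [0.577 0.094 0.104] [188.564 188.98  171.676]
cap ext [245. 180. 260. 195.] 0.51 med [0.627 0.111 0.029] p5 [0.602 0.099 0.004] p95 [0.652 0.148 0.034] [166.371 100.136 114.455]
cap_center mark [218. 188.] 0.82
cap_center mark [236. 187.] 0.78
cap_center mark [205. 207.] 0.6
cap_center mark [252. 188.] 0.5
tray mark [259. 298.] 0.86
tray ext [210. 260. 309. 336.] 0.64 med [ 0.478 -0.372  0.006] p5 [ 0.39  -0.468  0.001] p95 [ 0.572 -0.286  0.03 ] [92.762 91.037 90.107]
bottle mark [197. 167.] 0.84
jar mark [317. 235.] 0.59
cup mark [254. 167.] 0.6
```

```bash
cat > b.py <<'E'
from h import *
np.set_printoptions(precision=4,suppress=True)
crops=[]
for n,b in [('scene',(190,130,410,280)),('side',(180,140,330,340))]:
    im,d=imaging.grab_frame(n); c=cam(n)
    crops.append(cv2.resize(im[b[1]:b[3],b[0]:b[2]],None,fx=2.5 if n=='scene' else 2,fy=2.5 if n=='scene' else 2,interpolation=cv2.INTER_CUBIC))
    ys,xs=np.mgrid[0:384,0:512]; P=pts(c,np.c_[xs.ravel(),ys.ravel()],d); 
    ok=(d.ravel()>0); C=im.reshape(-1,3)[ok].astype(float)
    sel=(abs(P[:,0]-.55)<.1)&(P[:,1]>-.02)&(P[:,1]<.12)&(P[:,2]>.085)&(C.min(1)>90)
    Q=P[sel&(P[:,2]>.095)]; print(n,'cap top',len(Q),cv2.minAreaRect(Q[:,:2].astype(np.float32)*1000),np.median(Q[:,2]))
    S=P[(abs(P[:,0]-.55)<.08)&(P[:,1]>-.22)&(P[:,1]<.12)&(P[:,2]>.092)]
    print(' top pts', len(S), cv2.fitLine(S[:,:2].astype(np.float32),cv2.DIST_HUBER,0,.01,.01).ravel())
    for y in np.arange(-.22,.12,.02):
        s=S[(S[:,1]>=y)&(S[:,1]<y+.02)]
        if len(s): print('  y%.2f'%y,len(s),s[:,0].min(),s[:,0].max(),np.median(s[:,2]))
    W=P[(abs(P[:,0]-.478)<.13)&(abs(P[:,1]+.375)<.13)&(P[:,2]>.022)&(P[:,2]<.036)]
    print(' tray rim',cv2.minAreaRect(W[:,:2].astype(np.float32)*1000))
    for q in ['bottle','jar','cup']:
        r=nets.outline_of(n,q)
        if r:
            ys2,xs2=np.nonzero(r[0]['region']); print(q,np.median(pts(c,np.c_[xs2,ys2],d),0),r[0]['confidence'])
h=max(x.shape[0] for x in crops)
v=np.hstack([cv2.copyMakeBorder(x,0,h-x.shape[0],0,0,cv2.BORDER_CONSTANT) for x in crops]); 
s=min(800/v.shape[1],600/v.shape[0],1); save('v1',cv2.resize(v,None,fx=s,fy=s)); print(v.shape,s)
E
python3 b.py
```

```text
scene cap top 233 ((551.12890625, 41.600555419921875), (102.6401138305664, 49.63861846923828), 83.49730682373047) 0.10133473670389392
 top pts 954 [ 0.1132  0.9936  0.5432 -0.0558]
  y-0.20 37 0.499584938834261 0.5519254678755023 0.10530109494291262
  y-0.18 92 0.49587457894201403 0.558431412249297 0.10884444007678046
  y-0.16 79 0.5004700439823127 0.5554133241936355 0.10561743352301056
  y-0.14 72 0.5035813469494526 0.5578654192380811 0.10477029746670269
  y-0.12 72 0.5010772808970723 0.5639399061523034 0.10724289565901529
  y-0.10 101 0.5049979172528043 0.5689352843630044 0.10681215380915254
  y-0.08 72 0.5111094302078887 0.5623907499749378 0.10378743105360588
  y-0.06 41 0.5235483908226886 0.5562678883985789 0.09950654785685975
  y-0.04 49 0.5201315900738099 0.561858703370045 0.09958428025300492
  y-0.02 51 0.5199985668324438 0.5608541516827906 0.09933962532282803
  y-0.00 16 0.5317707300183551 0.5541598998918744 0.09460151640938408
  y0.02 59 0.5253376422884863 0.5775805489009306 0.10127295046968565
  y0.04 76 0.5273240155704977 0.5794057641719745 0.10132610399366682
  y0.06 81 0
[... 1188 characters left out ...]
0.5551214614135592 0.09878015431785947
  y-0.02 32 0.5197200448098509 0.5552519570174625 0.09876087964809044
  y-0.00 4 0.541016435555894 0.5501058598275468 0.09347670659822621
  y0.02 63 0.5235509599595792 0.5702974646728934 0.09977699482628599
  y0.04 42 0.5270242665512329 0.5737751805073549 0.10068486674863275
  y0.06 47 0.5293026416357032 0.5758155207644133 0.10025147252399591
  y0.08 26 0.5320360323865977 0.5758418353624956 0.0995984646834358
 tray rim ((480.0860595703125, -372.84661865234375), (184.4728546142578, 166.04978942871094), 16.652240753173828)
bottle [0.4877 0.3644 0.0873] 0.59
jar [ 0.7322 -0.1841  0.0581] 0.96
cup [0.6952 0.2792 0.058 ] 0.92
(400, 850, 3) 0.9411764705882353
```

View pics/v1.png

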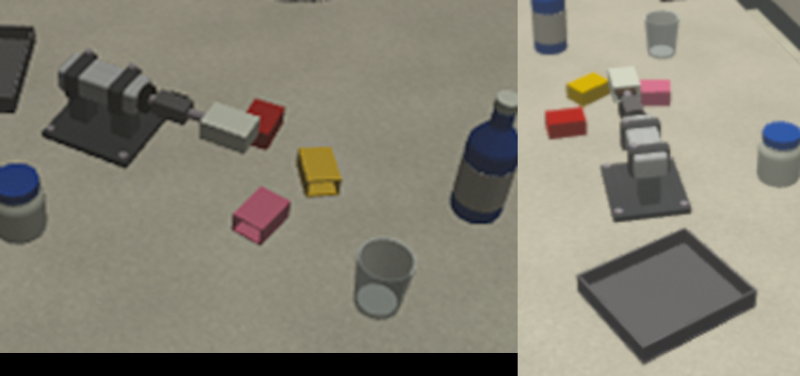

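Look-alikes for the cap: white on the head (scene px 286,184; side 239,186), red (300,182), yellow (325,204), pink (300,221). The white one on the pole is the one meant. The tray is at about (0.48,-0.372) with the bottle on the other side.

```bash
cat >> h.py <<'E'
def go(p,yaw=None):
    """tool-frame shift and rz (deg) to put TCP at p, tool pointing down, tool y along world angle yaw (mod 180)"""
    o=ctrl.get_obs(); M=R.from_rotvec(o['tool_rot'])
    s=M.inv().apply(np.array(p)-o['eef_pos'])
    print('t',o['time_s'],'tcp',np.round(o['eef_pos'],4),'shift mm',np.round(s*1000,1),'q6',round(o['qpos'][5],2))
    if yaw is not None:
        for k in (0,np.pi):
            y=np.array([np.cos(yaw+k),np.sin(yaw+k),0]); z=np.array([0,0,-1.]); 
            T=R.from_matrix(np.c_[np.cross(y,z),y,z]); print('turn',np.round((M.inv()*T).as_rotvec(degrees=True),2))
E
python3 -c "
from h import *
go((.55,.04,.22),np.radians(-7))"
```

```text
t 1.7 tcp [0.142  0.5055 0.2387] shift mm [-518.7 -337.8   18.7] q6 -0.22
turn [ 0.    0.   81.31]
turn [ -0.     0.   -98.69]
```

```bash
F='{"dx":-0.5187,"dy":-0.3378,"dz":0.0187,"rz":81.3,"claw":0.088}'
python3 -m pendant '[{"dx":-0.5187,"dy":-0.3378,"dz":0.0187,"rz":81.3,"claw":0.088},{"dx":-0.5187,"dy":-0.3378,"dz":0.0187,"rz":81.3,"claw":0.088},{"dx":-0.5187,"dy":-0.3378,"dz":0.0187,"rz":81.3,"claw":0.088},{"dx":-0.5187,"dy":-0.3378,"dz":0.0187,"rz":81.3,"claw":0.088},{"dx":-0.5187,"dy":-0.3378,"dz":0.0187,"rz":81.3,"claw":0.088},{"dx":-0.5187,"dy":-0.3378,"dz":0.0187,"rz":81.3,"claw":0.088},{"dx":-0.5187,"dy":-0.3378,"dz":0.0187,"rz":81.3,"claw":0.088},{"dx":-0.5187,"dy":-0.3378,"dz":0.0187,"rz":81.3,"claw":0.088},{"dx":-0.5187,"dy":-0.3378,"dz":0.0187,"rz":81.3,"claw":0.088},{"dx":-0.5187,"dy":-0.3378,"dz":0.0187,"rz":81.3,"claw":0.088},{"dx":-0.5187,"dy":-0.3378,"dz":0.0187,"rz":81.3,"claw":0.088},{"dx":-0.5187,"dy":-0.3378,"dz":0.0187,"rz":81.3,"claw":0.088}]'
python3 -c "
from h import *
go((.55,.04,.22),np.radians(-7))"
```

```text
t 1.7 tcp [0.142  0.5055 0.2387] shift mm [-518.7 -337.8   18.7] q6 -0.22
turn [ 0.    0.   81.31]
turn [ -0.     0.   -98.69]validation failed for argument at $[0]...
```

```bash
python3 -m pendant '[{"dx":-0.04,"dy":-0.026,"dz":0,"rx":0,"ry":0,"rz":6.5,"claw":0.088}]' 
python3 -m pendant --help 2>&1 | head -20
```

```text
time_s: 1.8
eef_pos: [0.1719, 0.471, 0.2385]
tool_rot: [-0.599, -3.083, -0.001]
force: [1.7, -0.3, -0.1]
finger_gap: 0.0878
gripper_force: 0.0
invalid input: not JSON, or not a number
```

```bash
python3 -c "
from h import *
go((.55,.04,.22),np.radians(-7))"
```

```text
t 1.8 tcp [0.1719 0.471  0.2385] shift mm [-512.  -258.    17.9] q6 -0.2
turn [ 0.0e+00 -6.0e-02  7.5e+01]
turn [ 6.00e-02  0.00e+00 -1.05e+02]
```

```bash
python3 -m pendant '[{"dx":-0.512,"dy":-0.258,"dz":0.018,"rx":0,"ry":0,"rz":75,"claw":0.088},{"dx":-0.512,"dy":-0.258,"dz":0.018,"rx":0,"ry":0,"rz":75,"claw":0.088},{"dx":-0.512,"dy":-0.258,"dz":0.018,"rx":0,"ry":0,"rz":75,"claw":0.088},{"dx":-0.512,"dy":-0.258,"dz":0.018,"rx":0,"ry":0,"rz":75,"claw":0.088},{"dx":-0.512,"dy":-0.258,"dz":0.018,"rx":0,"ry":0,"rz":75,"claw":0.088},{"dx":-0.512,"dy":-0.258,"dz":0.018,"rx":0,"ry":0,"rz":75,"claw":0.088},{"dx":-0.512,"dy":-0.258,"dz":0.018,"rx":0,"ry":0,"rz":75,"claw":0.088},{"dx":-0.512,"dy":-0.258,"dz":0.018,"rx":0,"ry":0,"rz":75,"claw":0.088},{"dx":-0.512,"dy":-0.258,"dz":0.018,"rx":0,"ry":0,"rz":75,"claw":0.088},{"dx":-0.512,"dy":-0.258,"dz":0.018,"rx":0,"ry":0,"rz":75,"claw":0.088},{"dx":-0.512,"dy":-0.258,"dz":0.018,"rx":0,"ry":0,"rz":75,"claw":0.088},{"dx":-0.512,"dy":-0.258,"dz":0.018,"rx":0,"ry":0,"rz":75,"claw":0.088}]'
python3 -c "
from h import *
go((.55,.04,.22),np.radians(-7))"
```

```text
time_s: 3.0
eef_pos: [0.5518, 0.0342, 0.2202]
tool_rot: [2.359, 2.074, -0.001]
force: [-0.5, 0.1, -0.6]
finger_gap: 0.0879
gripper_force: 0.0
t 3.0 tcp [0.5518 0.0342 0.2202] shift mm [ 5.6 -2.6  0.2] q6 -0.02
turn [-0.    0.02 -0.35]
turn [4.0000e-02 0.0000e+00 1.7965e+02]
```

```bash
cat > w.py <<'E'
from h import *
import sys
np.set_printoptions(precision=4,suppress=True)
o=ctrl.get_obs(); im,d=imaging.grab_frame('wrist'); c=cam('wrist',o); print('cam',c[2][:3,3])
ys,xs=np.mgrid[0:384,0:512]; P=pts(c,np.c_[xs.ravel(),ys.ravel()],d); C=im.reshape(-1,3)[d.ravel()>0].astype(int)
S=(P[:,2]>.096)&(P[:,2]<.105)&(P[:,1]>.01)&(abs(P[:,0]-.55)<.06)&(C.min(1)>80)
Q=P[S]; print('cap top',len(Q),cv2.minAreaRect(Q[:,:2].astype(np.float32)*1000),np.median(Q[:,2]))
S=(P[:,2]>.094)&(P[:,2]<.101)&(P[:,1]>-.07)&(P[:,1]<.005)&(abs(P[:,0]-.55)<.06)&(C.max(1)<130)
Q=P[S]; print('block top',len(Q),cv2.minAreaRect(Q[:,:2].astype(np.float32)*1000) if len(Q) else 0,np.median(Q[:,2]))
for q in ['cap_center','grip_block','cradle']:
    for r in nets.mark_of('wrist',q)[:2]:
        a,b=ray(c,r['pixel']); z={'cap_center':.084,'grip_block':.085,'cradle':0}[q]; print(q,np.round(r['pixel']),round(r['confidence'],2),(a+b*(z-a[2])/b[:,2:])[0])
save(sys.argv[1],im)
E
python3 w.py w1
```

```text
cam [0.5592 0.1009 0.3672]
cap top 3647 ((552.9010620117188, 54.06243896484375), (65.53390502929688, 46.080963134765625), 82.64959716796875) 0.10017418928963001
block top 1612 ((538.3426513671875, -35.29933166503906), (62.161075592041016, 38.13829803466797), 86.4571533203125) 0.09891822035422138
cap_center [207.  43.] 0.88 [0.5247 0.1567 0.084 ]
cap_center [257. 156.] 0.69 [0.5551 0.0523 0.084 ]
grip_block [253. 235.] 0.9 [ 0.541  -0.0284  0.085 ]
cradle [258. 236.] 0.62 [ 0.541  -0.0692  0.    ]
```

View pics/w1.png

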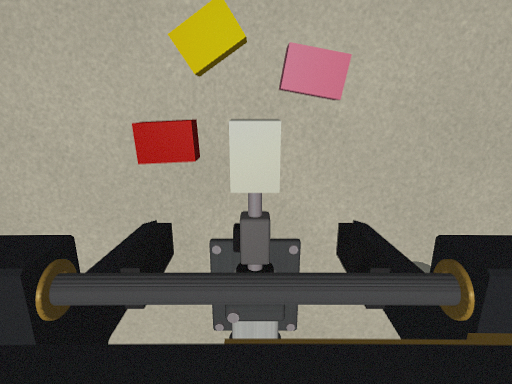

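The white cap is at (255,156), the grip block at (255,235) with its button on the left; red, yellow and pink boxes lie on the table, clear of the fingers' height.

```bash
python3 -c "
from h import *
go((.5535,.056,.069),np.radians(-7.35))"
```

```text
t 3.2 tcp [0.5498 0.0376 0.2205] shift mm [ 18.7   1.5 151.5] q6 -0.02
turn [-0.04 -0.01  0.14]
turn [ 2.0000e-02 -6.0000e-02 -1.7986e+02]
```

```bash
python3 -m pendant '[{"dx":0.017,"dy":0.0013,"dz":0.04,"rx":0,"ry":0,"rz":0,"claw":0.088},{"dx":0.017,"dy":0.0013,"dz":0.08,"rx":0,"ry":0,"rz":0,"claw":0.088},{"dx":0.017,"dy":0.0013,"dz":0.12,"rx":0,"ry":0,"rz":0,"claw":0.088},{"dx":0.017,"dy":0.0013,"dz":0.151,"rx":0,"ry":0,"rz":0,"claw":0.088},{"dx":0.017,"dy":0.0013,"dz":0.151,"rx":0,"ry":0,"rz":0,"claw":0.088},{"dx":0.017,"dy":0.0013,"dz":0.151,"rx":0,"ry":0,"rz":0,"claw":0.088}]'
python3 -c "
from h import *
go((.5535,.056,.069),np.radians(-7.35))"
```

```text
time_s: 3.8
eef_pos: [0.5536, 0.0549, 0.071]
tool_rot: [2.355, 2.079, 0.001]
force: [0.5, -0.8, 1.0]
finger_gap: 0.0879
gripper_force: 0.0
t 3.8 tcp [0.5536 0.0549 0.071 ] shift mm [ 1.1 -0.2  2. ] q6 0.01
turn [ 0.05 -0.01  0.23]
turn [ 1.0000e-02  7.0000e-02 -1.7977e+02]
```

Close on the cap.

```bash
python3 -m pendant '[{"dx":0,"dy":0,"dz":0,"rx":0,"ry":0,"rz":0,"claw":0.03},{"dx":0,"dy":0,"dz":0,"rx":0,"ry":0,"rz":0,"claw":0.03},{"dx":0,"dy":0,"dz":0,"rx":0,"ry":0,"rz":0,"claw":0.03},{"dx":0,"dy":0,"dz":0,"rx":0,"ry":0,"rz":0,"claw":0.03},{"dx":0,"dy":0,"dz":0,"rx":0,"ry":0,"rz":0,"claw":0.03},{"dx":0,"dy":0,"dz":0,"rx":0,"ry":0,"rz":0,"claw":0.03},{"dx":0,"dy":0,"dz":0,"rx":0,"ry":0,"rz":0,"claw":0.03},{"dx":0,"dy":0,"dz":0,"rx":0,"ry":0,"rz":0,"claw":0.03}]' 25
python3 -c "
from h import *
go((.5535,.056,.069),np.radians(-7.35))"
```

```text
time_s: 4.6
eef_pos: [0.554, 0.0539, 0.07]
tool_rot: [2.356, 2.077, 0.001]
force: [3.8, -1.2, 0.3]
finger_gap: 0.0458
gripper_force: 25.0
t 4.6 tcp [0.554  0.0539 0.07  ] shift mm [ 2.  -0.8  1. ] q6 0.01
turn [0.08 0.   0.16]
turn [-0.0000e+00  1.3000e-01 -1.7984e+02]
```

```bash
python3 -m pendant '[{"dx":0.005,"dy":0,"dz":0,"rx":0,"ry":0,"rz":0,"claw":0.03},{"dx":0.01,"dy":0,"dz":0,"rx":0,"ry":0,"rz":0,"claw":0.03},{"dx":0.018,"dy":0,"dz":0,"rx":0,"ry":0,"rz":0,"claw":0.03},{"dx":0.03,"dy":0,"dz":0,"rx":0,"ry":0,"rz":0,"claw":0.03},{"dx":0.042,"dy":0,"dz":0,"rx":0,"ry":0,"rz":0,"claw":0.03},{"dx":0.054,"dy":0,"dz":0,"rx":0,"ry":0,"rz":0,"claw":0.03},{"dx":0.066,"dy":0,"dz":0,"rx":0,"ry":0,"rz":0,"claw":0.03},{"dx":0.08,"dy":0,"dz":0,"rx":0,"ry":0,"rz":0,"claw":0.03},{"dx":0.08,"dy":0,"dz":0,"rx":0,"ry":0,"rz":0,"claw":0.03},{"dx":0.08,"dy":0,"dz":-0.05,"rx":0,"ry":0,"rz":0,"claw":0.03},{"dx":0.08,"dy":0,"dz":-0.1,"rx":0,"ry":0,"rz":0,"claw":0.03},{"dx":0.08,"dy":0,"dz":-0.12,"rx":0,"ry":0,"rz":0,"claw":0.03}]'
python3 w.py w2; python3 -c "
from h import *
go((.4815,-.372,.19),np.radians(-7.35))"
```

```text
time_s: 5.8
eef_pos: [0.5647, 0.1335, 0.1943]
tool_rot: [2.353, 2.075, 0.007]
force: [1.4, 0.3, -0.8]
finger_gap: 0.0461
gripper_force: 25.0
cam [0.5709 0.2001 0.3414]
cap top 0 ((0.0, 0.0), (0.0, 0.0), 0.0) nan
block top 429 ((540.4515380859375, -13.115487098693848), (16.665630340576172, 37.04208755493164), 88.12681579589844) 0.0988104393358688
cap_center [208. 138.] 0.98 [0.5293 0.1771 0.084 ]
cap_center [310. 165.] 0.82 [0.6147 0.1428 0.084 ]
grip_block [254. 338.] 0.56 [ 0.5428 -0.0318  0.085 ]
cradle [256. 312.] 0.67 [ 0.5406 -0.0672  0.    ]
t 6.0 tcp [0.563  0.1333 0.1885] shift mm [-511.5  -17.6   -1.3] q6 0.16
turn [-0.1   0.02  0.16]
turn [-3.0000e-02 -1.5000e-01 -1.7984e+02]
  return _methods._mean(a, axis=axis, dtype=dtype,
  ret = ret.dtype.type(ret / rcount)
```

View pics/w2.png

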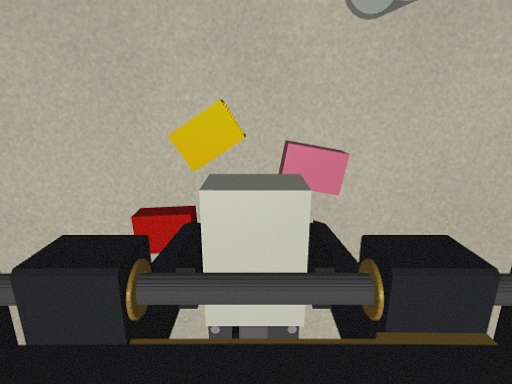

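The white cap (255,245) is held between the fingers, off the head. Carrying it to the tray.

```bash
python3 -m pendant '[{"dx":-0.05,"dy":-0.0017,"dz":0,"rx":0,"ry":0,"rz":0,"claw":0.03},{"dx":-0.1,"dy":-0.0034,"dz":0,"rx":0,"ry":0,"rz":0,"claw":0.03},{"dx":-0.15,"dy":-0.005,"dz":0,"rx":0,"ry":0,"rz":0,"claw":0.03},{"dx":-0.2,"dy":-0.007,"dz":0,"rx":0,"ry":0,"rz":0,"claw":0.03},{"dx":-0.25,"dy":-0.0085,"dz":0,"rx":0,"ry":0,"rz":0,"claw":0.03},{"dx":-0.3,"dy":-0.01,"dz":0,"rx":0,"ry":0,"rz":0,"claw":0.03},{"dx":-0.35,"dy":-0.012,"dz":0,"rx":0,"ry":0,"rz":0,"claw":0.03},{"dx":-0.4,"dy":-0.0135,"dz":0,"rx":0,"ry":0,"rz":0,"claw":0.03},{"dx":-0.45,"dy":-0.015,"dz":0,"rx":0,"ry":0,"rz":0,"claw":0.03},{"dx":-0.49,"dy":-0.0165,"dz":0,"rx":0,"ry":0,"rz":0,"claw":0.03},{"dx":-0.511,"dy":-0.0175,"dz":0,"rx":0,"ry":0,"rz":0,"claw":0.03},{"dx":-0.511,"dy":-0.0175,"dz":0,"rx":0,"ry":0,"rz":0,"claw":0.03}]'
python3 -c "
from h import *
o=ctrl.get_obs();im,d=imaging.grab_frame('wrist');save('w3',im)
go((.4815,-.372,.010),np.radians(-7.35))"
```

```text
time_s: 7.2
eef_pos: [0.4807, -0.3733, 0.1869]
tool_rot: [-2.357, -2.071, 0.0]
force: [0.4, 0.7, -1.0]
finger_gap: 0.0455
gripper_force: 25.0
t 7.25 tcp [ 0.4814 -0.3715  0.1873] shift mm [ -0.9   0.7 177.3] q6 -0.72
turn [-0.17 -0.16  0.06]
turn [   0.25   -0.26 -179.94]
```

View pics/w3.png

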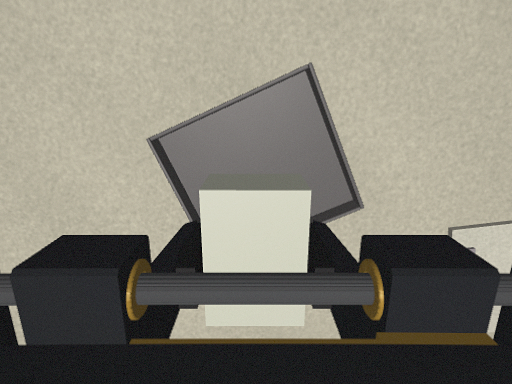

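The tray's corners are at (310,65), (148,140), (362,208), and the cap is held above its middle. Lowering.

```bash
python3 -m pendant '[{"dx":0,"dy":0,"dz":0.045,"rx":0,"ry":0,"rz":0,"claw":0.03},{"dx":0,"dy":0,"dz":0.09,"rx":0,"ry":0,"rz":0,"claw":0.03},{"dx":0,"dy":0,"dz":0.13,"rx":0,"ry":0,"rz":0,"claw":0.03},{"dx":0,"dy":0,"dz":0.155,"rx":0,"ry":0,"rz":0,"claw":0.03},{"dx":0,"dy":0,"dz":0.17,"rx":0,"ry":0,"rz":0,"claw":0.03},{"dx":0,"dy":0,"dz":0.177,"rx":0,"ry":0,"rz":0,"claw":0.03},{"dx":0,"dy":0,"dz":0.177,"rx":0,"ry":0,"rz":0,"claw":0.03},{"dx":0,"dy":0,"dz":0.177,"rx":0,"ry":0,"rz":0,"claw":0.03}]'
```

```text
time_s: 8.05
eef_pos: [0.4828, -0.3716, 0.0139]
tool_rot: [2.354, 2.077, 0.0]
force: [0.1, 0.6, -0.2]
finger_gap: 0.0459
gripper_force: 25.0
```

```bash
python3 -m pendant '[{"dx":0,"dy":0,"dz":0.003,"rx":0,"ry":0,"rz":0,"claw":0.03},{"dx":0,"dy":0,"dz":0.006,"rx":0,"ry":0,"rz":0,"claw":0.03},{"dx":0,"dy":0,"dz":0.006,"rx":0,"ry":0,"rz":0,"claw":0.03}]'
python3 -m pendant '[{"dx":0,"dy":0,"dz":0,"rx":0,"ry":0,"rz":0,"claw":0.066},{"dx":0,"dy":0,"dz":0,"rx":0,"ry":0,"rz":0,"claw":0.066},{"dx":0,"dy":0,"dz":0,"rx":0,"ry":0,"rz":0,"claw":0.066},{"dx":0,"dy":0,"dz":0,"rx":0,"ry":0,"rz":0,"claw":0.066},{"dx":0,"dy":0,"dz":-0.03,"rx":0,"ry":0,"rz":0,"claw":0.066},{"dx":0,"dy":0,"dz":-0.08,"rx":0,"ry":0,"rz":0,"claw":0.066},{"dx":0,"dy":0,"dz":-0.13,"rx":0,"ry":0,"rz":0,"claw":0.066},{"dx":0,"dy":0,"dz":-0.18,"rx":0,"ry":0,"rz":0,"claw":0.066},{"dx":0,"dy":0,"dz":-0.2,"rx":0,"ry":0,"rz":0,"claw":0.066},{"dx":0,"dy":0,"dz":-0.2,"rx":0,"ry":0,"rz":0,"claw":0.066}]'
cat > s.py <<'E'
from h import *
import sys
im,d=imaging.grab_frame('side'); c=cam('side')
ys,xs=np.mgrid[0:384,0:512]; P=pts(c,np.c_[xs.ravel(),ys.ravel()],d); C=im.reshape(-1,3)[d.ravel()>0].astype(int)
Q=P[(abs(P[:,0]-.48)<.08)&(abs(P[:,1]+.372)<.08)&(P[:,2]<.06)&(C.min(1)>140)]
print('cap in tray',len(Q),Q.mean(0).round(3),np.median(Q[:,2]).round(3))
save(sys.argv[1],cv2.resize(im[140:350,150:350],None,fx=2.5,fy=2.5))
go((.542,-.030,.22),np.radians(-7.35))
E
python3 s.py s1
```

```text
time_s: 8.35
eef_pos: [0.4821, -0.3713, 0.0066]
tool_rot: [-2.356, -2.078, 0.0]
force: [-0.3, -1.0, -0.0]
finger_gap: 0.0458
gripper_force: 25.0
time_s: 9.35
eef_pos: [0.483, -0.3721, 0.2101]
tool_rot: [2.351, 2.074, -0.0]
force: [-0.2, 0.1, -0.8]
finger_gap: 0.0658
gripper_force: 0.0
cap in tray 599 [ 0.483 -0.383  0.022] 0.032
t 9.4 tcp [ 0.4824 -0.3715  0.2073] shift mm [346.3  16.5 -13.1] q6 -0.72
turn [0.08 0.07 0.16]
turn [-1.1000e-01  1.2000e-01 -1.7984e+02]
```

View pics/s1.png

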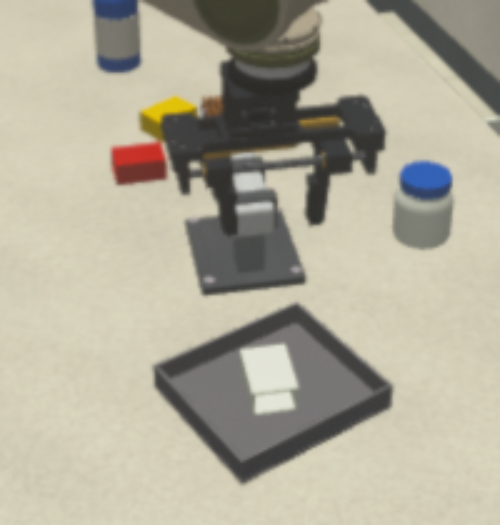

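The cap lies flat in the tray, let go (270,375). Next, the grip block.

```bash
python3 -m pendant '[{"dx":0.05,"dy":0.002,"dz":0,"rx":0,"ry":0,"rz":0,"claw":0.07},{"dx":0.1,"dy":0.005,"dz":0,"rx":0,"ry":0,"rz":0,"claw":0.07},{"dx":0.15,"dy":0.007,"dz":0,"rx":0,"ry":0,"rz":0,"claw":0.07},{"dx":0.2,"dy":0.01,"dz":0,"rx":0,"ry":0,"rz":0,"claw":0.07},{"dx":0.25,"dy":0.012,"dz":0,"rx":0,"ry":0,"rz":0,"claw":0.07},{"dx":0.3,"dy":0.0145,"dz":0,"rx":0,"ry":0,"rz":0,"claw":0.07},{"dx":0.346,"dy":0.0165,"dz":0,"rx":0,"ry":0,"rz":0,"claw":0.07},{"dx":0.346,"dy":0.0165,"dz":0,"rx":0,"ry":0,"rz":0,"claw":0.07},{"dx":0.346,"dy":0.0165,"dz":0,"rx":0,"ry":0,"rz":0,"claw":0.07}]'
cat > k.py <<'E'
from h import *
o=ctrl.get_obs(); im,d=imaging.grab_frame('wrist'); c=cam('wrist',o)
for q in ['grip_block']:
    for r in nets.mark_of('wrist',q)[:2]:
        a,b=ray(c,r['pixel']); print(q,r['pixel'],round(r['confidence'],2),(a+b*(.085-a[2])/b[:,2:])[0].round(4))
save('w4',im); print(proj(c,[[.542,-.030,.098]]))
ys,xs=np.mgrid[0:384,0:512]; P=pts(c,np.c_[xs.ravel(),ys.ravel()],d)
u=np.array([np.cos(np.radians(82.65)),np.sin(np.radians(82.65))]); v=np.array([-u[1],u[0]])
r=(P[:,:2]-[.542,-.030]); L=r@u; Wd=r@v
Q=(P[:,2]>.0955)&(P[:,2]<.102)&(abs(Wd)<.03)&(abs(L)<.045)
for l in np.arange(-.045,.045,.006):
    s=Q&(L>=l)&(L<l+.006)
    if s.sum()>5: print(round(l,3),s.sum(),np.percentile(Wd[s],[1,99]).round(4),np.median(P[s,2]).round(4))
go((.542,-.030,.068),np.radians(-7.35))
E
python3 k.py
```

```text
time_s: 10.3
eef_pos: [0.5413, -0.0295, 0.2049]
tool_rot: [-2.353, -2.078, 0.003]
force: [-0.0, -0.3, -0.2]
finger_gap: 0.0699
gripper_force: 0.0
grip_block [258.0, 180.1] 0.68 [ 0.5426 -0.0305  0.085 ]
[[257.36441182 183.24389657]]
-0.045 79 [-0.0196  0.0169] 0.0997
-0.039 148 [-0.0165  0.0167] 0.099
-0.027 100 [-0.0142  0.0138] 0.0988
-0.021 214 [-0.0142  0.0146] 0.0991
-0.015 216 [-0.015   0.0169] 0.0991
-0.009 234 [-0.0149  0.02  ] 0.099
-0.003 236 [-0.0147  0.019 ] 0.099
0.003 242 [-0.0146  0.0198] 0.0991
0.009 237 [-0.0144  0.0176] 0.0991
0.015 222 [-0.0143  0.0144] 0.099
0.021 163 [-0.0142  0.0138] 0.0985
t 10.4 tcp [ 0.5415 -0.0312  0.2056] shift mm [  1.2   0.6 137.6] q6 -0.15
turn [-0.11  0.    0.1 ]
turn [  -0.     -0.18 -179.9 ]
```

View pics/w4.png

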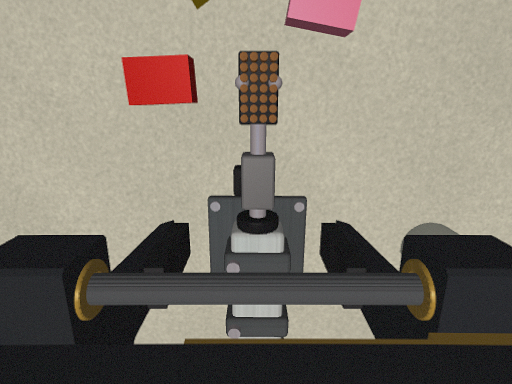

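The bare brush head is at (259,88) and the grip block at (258,180), button on its left. It matches my estimate, so descend and pinch.

```bash
python3 -m pendant '[{"dx":0,"dy":0.0005,"dz":0.04,"rx":0,"ry":0,"rz":0,"claw":0.07},{"dx":0,"dy":0.0005,"dz":0.08,"rx":0,"ry":0,"rz":0,"claw":0.07},{"dx":0,"dy":0.0005,"dz":0.115,"rx":0,"ry":0,"rz":0,"claw":0.07},{"dx":0,"dy":0.0005,"dz":0.139,"rx":0,"ry":0,"rz":0,"claw":0.07},{"dx":0,"dy":0.0005,"dz":0.139,"rx":0,"ry":0,"rz":0,"claw":0.07},{"dx":0,"dy":0.0005,"dz":0.139,"rx":0,"ry":0,"rz":0,"claw":0.07}]'
python3 -m pendant '[{"dx":0,"dy":0,"dz":0,"rx":0,"ry":0,"rz":0,"claw":0.02},{"dx":0,"dy":0,"dz":0,"rx":0,"ry":0,"rz":0,"claw":0.02},{"dx":0,"dy":0,"dz":0,"rx":0,"ry":0,"rz":0,"claw":0.02},{"dx":0,"dy":0,"dz":0,"rx":0,"ry":0,"rz":0,"claw":0.02},{"dx":0,"dy":0,"dz":0,"rx":0,"ry":0,"rz":0,"claw":0.02},{"dx":0,"dy":0,"dz":0,"rx":0,"ry":0,"rz":0,"claw":0.02},{"dx":0,"dy":0,"dz":0,"rx":0,"ry":0,"rz":0,"claw":0.02},{"dx":0,"dy":0,"dz":0,"rx":0,"ry":0,"rz":0,"claw":0.02}]' 35
```

```text
time_s: 11.0
eef_pos: [0.5425, -0.0313, 0.0682]
tool_rot: [2.358, 2.076, -0.0]
force: [0.7, 0.4, 0.3]
finger_gap: 0.07
gripper_force: 0.0
time_s: 11.8
eef_pos: [0.5432, -0.0303, 0.0679]
tool_rot: [2.355, 2.077, 0.002]
force: [6.2, -0.1, -1.9]
finger_gap: 0.0305
gripper_force: 35.0
```

Button fully in (gap 31 mm). Draw out.

```bash
python3 -m pendant '[{"dx":0.01,"dy":0,"dz":0,"rx":0,"ry":0,"rz":0,"claw":0.02},{"dx":0.02,"dy":0,"dz":0,"rx":0,"ry":0,"rz":0,"claw":0.02},{"dx":0.03,"dy":0,"dz":0,"rx":0,"ry":0,"rz":0,"claw":0.02},{"dx":0.04,"dy":0,"dz":0,"rx":0,"ry":0,"rz":0,"claw":0.02},{"dx":0.05,"dy":0,"dz":0,"rx":0,"ry":0,"rz":0,"claw":0.02},{"dx":0.06,"dy":0,"dz":0,"rx":0,"ry":0,"rz":0,"claw":0.02},{"dx":0.07,"dy":0,"dz":0,"rx":0,"ry":0,"rz":0,"claw":0.02},{"dx":0.08,"dy":0,"dz":0,"rx":0,"ry":0,"rz":0,"claw":0.02},{"dx":0.09,"dy":0,"dz":0,"rx":0,"ry":0,"rz":0,"claw":0.02},{"dx":0.097,"dy":0,"dz":0,"rx":0,"ry":0,"rz":0,"claw":0.02},{"dx":0.101,"dy":0,"dz":0,"rx":0,"ry":0,"rz":0,"claw":0.02},{"dx":0.101,"dy":0,"dz":0,"rx":0,"ry":0,"rz":0,"claw":0.02}]'
python3 -m pendant '[{"dx":0.001,"dy":0,"dz":0,"rx":0,"ry":0,"rz":0,"claw":0.02},{"dx":0.002,"dy":0,"dz":0,"rx":0,"ry":0,"rz":0,"claw":0.02},{"dx":0.002,"dy":0,"dz":0,"rx":0,"ry":0,"rz":0,"claw":0.02},{"dx":0.002,"dy":0,"dz":0,"rx":0,"ry":0,"rz":0,"claw":0.02}]'
cat > z.py <<'E'
from h import *
o=ctrl.get_obs(); im,d=imaging.grab_frame('side'); c=cam('side'); im2,d2=imaging.grab_frame('scene')
print(o['force'],o['finger_gap'],o['eef_pos'])
e=np.array(o['eef_pos'][:2]); u=np.array([np.cos(np.radians(82.65)),np.sin(np.radians(82.65))]); print('drawn by tcp',(e-[.5432,-.0303])@u)
c=cam('scene'); 
for r in nets.outline_of('scene','grip_block')[:1]: print('blk',r['extent'],r['confidence'])
a=cv2.resize(im[140:340,150:350],(400,400)); b=cv2.resize(im2[120:320,200:400],(400,400)); save('fin',np.hstack([a,b]))
E
python3 z.py
```

```text
time_s: 13.0
eef_pos: [0.556, 0.0689, 0.068]
tool_rot: [2.354, 2.076, 0.0]
force: [5.1, -6.5, -2.5]
finger_gap: 0.0305
gripper_force: 35.0
time_s: 13.4
eef_pos: [0.556, 0.0691, 0.0679]
tool_rot: [2.353, 2.075, -0.003]
force: [2.2, -17.2, -1.6]
finger_gap: 0.0304
gripper_force: 35.0
[  2.15262502 -17.19900079  -1.56821546] 0.030410662464746597 [0.55600377 0.06908829 0.06794898]
drawn by tcp 0.10020962608624306
blk [251.2, 169.0, 325.1, 202.4] 0.82
```

View pics/fin.png

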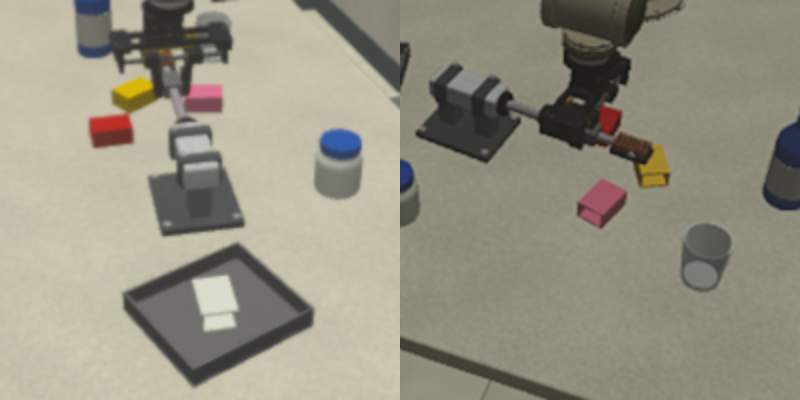

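The pole is fully out: drawn 100 mm, with the force up to 17 N at the hard stop. The cap is still in the tray (215,297) and the bystanders stand where they were. Handing in.

```bash
python3 -c "
from rig import ctrl
print(ctrl.hand_in())"
```

```text
the job is handed in; nothing more can be done
None
```

The job is handed in at about 13.5 s: the cap lies in the tray and the arm holds the pole about 100 mm out against its hard stop with the button squeezed; the bottle, jar and cup look undisturbed in the last pictures (no verdict was returned).

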